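Clamp the beam-splitter cube with a half turn of the T-handle

TASK

A black beam-splitter cube stands loose between the jaws of one of the two cam clamps on the optical table. Clamp it: turn that clamp's T-handle half a turn clockwise, seen from above, until it comes to its stop, then let go. Leave the other clamp, the one with the lens in it, open.

Things in the scene. Friction and masses are not known exactly. Their poses are not given: they have to be found in the camera images.
- cube_clamp_grip (a point): Middle of the T-handle's level cross bar on the clamp with the cube, on its upright turning axis, 88 mm above the table. The steel bar is 13 mm thick and runs 45 mm each way along this point's y axis (z is up), with an 18 mm black ball at each end. Below it: a 12 mm shaft, a 19 mm collar up to 43 mm, jaws up to 36 mm above the table. The clamp's base is screwed down.
- cube_clamp_handle (a joint): Angle of that T-handle, rad: 0 = fully open, grows clockwise seen from above, hard stop at 3.14 = fully clamped. Starts between 0 and 0.3. Stiff: about 0.1 N m of friction, stays where it is left; no spring.
- cube_center (a point): Centre of the loose black metal cube with brass rings round its ports, 34 x 34 x 33 mm, 130 g, standing on the clamp's base (8 mm above the table) between the jaws, about 68 mm from the handle's axis; as the handle turns, the sliding jaw pushes it to about 73 mm. z is up. It need not be handled.
- lens_clamp_handle (a joint): Angle of the T-handle of the other, identical clamp, which has a round lens on a post between its jaws; same meaning. It stands beside the first, to its left or right, the handles at least 100 mm apart. Starts between 0 and 0.3; to be left open.
Not all that is in view belongs to the job. Of the things like the part that bears cube_center, leave any that is turquoise; of the rest the larger one is meant.

How it is judged:
At the end, for the whole second after the job is handed in: The handle of the clamp with the cube is turned to within 20 degrees of its stop (past 2.8 rad) and at rest; the cube stands upright (within 10 degrees) on the clamp's base between the jaws, its centre 60 to 86 mm from the handle's axis; the other clamp's handle is still open (below 0.55 rad) (value of joint cube_clamp_handle above 2.8 rad and velocity of joint cube_clamp_handle below 0.05 rad/s and horizontal distance between cube_center and cube_clamp_grip between 0.06 and 0.086 m and height (world z) of cube_center below 0.034 m and angle between cube_center's own z axis and vertical below 0.17 rad and value of joint lens_clamp_handle below 0.55 rad); the robot touches nothing.
It fails at once if the other clamp (with the lens) is turned past 0.55 rad (value of joint lens_clamp_handle above 0.55 rad).
It fails at once if the cube is tipped by more than 25 degrees (angle between cube_center's own z axis and vertical above 0.44 rad).
It also fails if it takes over 45 s, if anything falls off the work surface, if the arm or the gripper's body presses on something with over 40 N, if the wrist force passes 120 N, or if a joint passes its speed limit or range.

ROBOT

A 6-joint arm with a two-finger parallel gripper is mounted at the origin on a cart in front of the work surface, level with it; the furniture and walls round the work are solid. World frame = base frame: x ahead of the robot, y to its left, z up, the work surface at z = 0. Lengths are in m, angles in rad, forces in N, time in s.
With the tool pointing down it reaches from about 0.275 to 0.725 m from the base axis. Payload 5.6 kg.
Tool frame: the origin (TCP) lies at the centre of the arm's flange, where the gripper is bolted on; the fingertips stand 173 mm ahead of it and the grasp point (between the pads) lies 155 mm ahead of it; x points along the fingers, y is the direction in which the jaws open and shut, and the axes are right-handed (so a half turn about x gives the same grasp; the last joint's range is limited). The gripper opens to 85 mm and grips with 20 to 120 N. Pads are 22 mm wide; open, the fingers measure 114 mm over their backs; the gripper's body (76 mm by 85 mm) begins 54 mm behind the grasp point. The pads swing forward as they close: fully open they stand 13 mm farther back than shut.
Start: joints at [-0.908, 0.255, 0.108, 0, -1.424, -0.285], TCP at [0.203, -0.511, 0.405] pointing down, gripper open.
Joint ranges: [-2.95, 2.95], [-1.21, 1.97], [-1.09, 1.5], [-2.87, 1.71], [-2.94, -0.07], [-3.05, 3.05]. Speed limits (rad/s): [2.57, 2.57, 3.14, 3.14, 3.14, 3.14].

INTERFACE

Orientations are given as a rotation vector (axis times angle).
In Python, from workcell import ctrl, vision gives the robot as it stands.
- The arm moves only by the tool servo_tool, never from a script. Its argument "increments" is a list of rows, each a list of 7 numbers: the gripper command: -1 is fully open, 1 is shut, values between are in proportion, then the shift along the world's x, y, z in cm, then the turn, a rotation vector about the world's x, y, z in degrees. In form: [[gripper, dx, dy, dz, ax, ay, az], ...]. A call has 1 to 5 rows; each row shifts and turns the commanded pose from where the row before left it; what a row does not reach is not made up. A row lasts 1/10 s, in which the tool goes at most 50 mm and 8.59 degrees, less where a joint would pass 70% of its speed; a pose out of reach is approached as far as the arm can. A call with a gripper value outside its range is refused whole. The fingers move at their own pace and stop on an object; the grip force is fixed at half the most. Time passes only in rows, so rows that do not move let the fingers close. It gives the time, the measured TCP pose, the force and the opening at its end, in the units of the state.
- ctrl.sense(): the state, without advancing time (a new reading comes with each control period).
- vision.get_image(name): name is "scene" or "top" or "wrist"; returns a dict with "color" (400x640x3 uint8, red, green, blue), "K" (3x3 intrinsics, pixels), "dist_coeffs" ([k1, k2, p1, p2, k3] as OpenCV has them; the pictures are not rectified), "rvec" (rotation vector, rad) and "tvec" (3), from world to camera coordinates, as OpenCV has them. Camera axes: x right, y down, z forward; pixel columns grow to the right and rows downward; lengths in m; the calibration is good to about 2 mm. A picture is of the moment at which its call begins. There is no depth.
- ctrl.sign_off(): hands the job in, once; it reports no verdict.
The state is a dict: "time": time; "joints": joint angles; "qvel": joint speeds; "joint_torque": joint torques, N m; "tool_pos": TCP position; "orientation": TCP orientation; "force": force on the tool from outside, world axes, zero at the start; "moment": the same for the moment, N m; "width": finger opening in m.
Only numpy, scipy, OpenCV 4.12 (cv2) and the standard library are available. Lean on these libraries where they do the work, as an engineer would, in place of code of your own. Each camera call takes 0.05 s, during which the arm holds its last target.

## Working session

There is one attempt and no reset: what is moved stays moved. The work goes in short steps, Python scripts to look and compute and a tool call to move; the robot and the scene stay as the last step left them, time stands still between calls to the robot, and variables do not carry over. Pictures are saved under pics/ and viewed, and the job is handed in when it is done.

Besides the shell and the picture viewer there is one more tool, called after "Call:" in YAML: its name, and indented under it one key for each argument. servo_tool: Moves the arm, as the interface text tells. Its arguments: {"type":"object","properties":{"increments":{"type":"array"}},"required":["increments"]}

```bash
mkdir -p pics; python3 - <<'E'
from workcell import ctrl, vision
import cv2
for n in ["scene","top","wrist"]:
    d=vision.get_image(n); cv2.imwrite(f"pics/{n}0.png",d["color"][:,:,::-1])
    print(n,d["K"].tolist(),d["dist_coeffs"],d["rvec"],d["tvec"])
print(ctrl.sense())
E
```

```text
scene [[372.3290285056906, 0.0, 314.6198162294755], [0.0, 372.3290285056906, 202.03263400820728], [0.0, 0.0, 1.0]] [-0.00026834  0.          0.          0.          0.        ] [ 0.53714506 -2.70280785  1.13246186] [0.50038878 0.16699676 0.81683713]
top [[451.6896475050401, 0.0, 321.22915672880197], [0.0, 451.6896475050401, 200.04763590796324], [0.0, 0.0, 1.0]] [-0.07360994  0.          0.          0.          0.        ] [ 2.16370076 -2.17540028  0.07832908] [0.04506588 0.53912049 1.05354916]
wrist [[299.2785493127388, 0.0, 321.83925931450716], [0.0, 299.2785493127388, 198.57082985908536], [0.0, 0.0, 1.0]] [-0.0557224  0.         0.         0.         0.       ] [-1.64596817 -2.42500078 -0.40489285] [ 0.54909711 -0.04069575  0.38108034]
{'time': 0.15, 'joints': array([-9.08381371e-01,  2.55608726e-01,  1.07326979e-01, -3.32338172e-04,
       -1.42390059e+00, -2.84597033e-01]), 'qvel': array([ 3.17098562e-04, -1.30086575e-05,  5.25450353e-03,  1.91929564e-03,
        2.43213502e-04,  7.57766098e-04]), 'joint_torque': array([-2.25928743e-03, -3.86940265e+01,  2.38077539e+01,  5.36674261e+00,
       -4.61607560e-03, -2.30438440e-05]), 'tool_pos': array([ 0.20290203, -0.51108358,  0.4040179 ]), 'orientation': array([-0.29530171,  1.55074086,  0.2974855 ]), 'force': array([ 0.07391929,  0.00708482, -0.52170448]), 'moment': array([ 0.0040937 ,  0.02332339, -0.0299712 ]), 'width': 0.08519909872248402}
```

View pics/scene0.png

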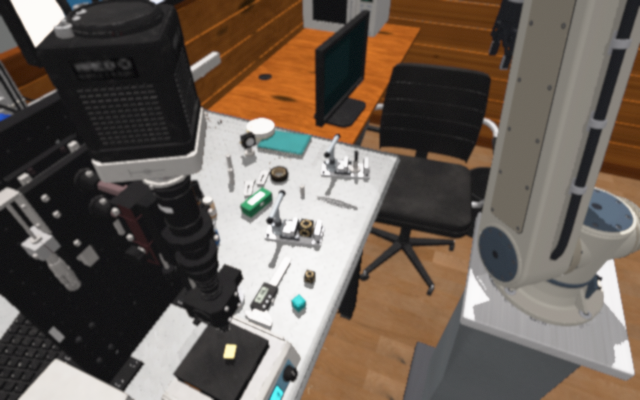

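View pics/top0.png

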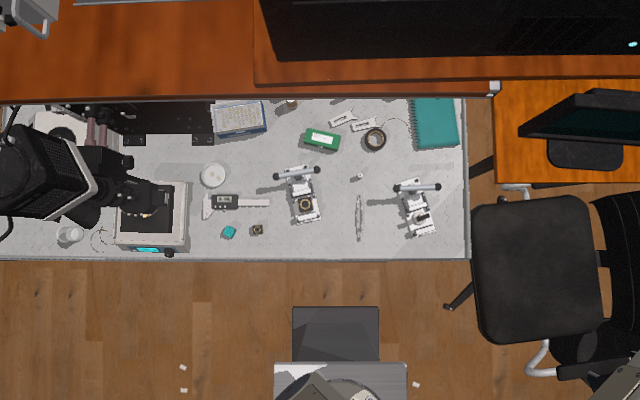

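View pics/wrist0.png

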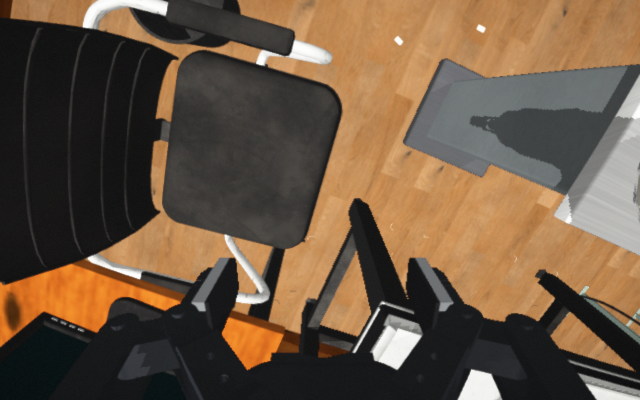

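Candidates for the cube in the top view:
- A dark cube with brass in the clamp at about (305,205).
- A small loose dark cube at about (256,230).
- A turquoise cube at about (229,231).

The one in the clamp at (305,205) is the larger non-turquoise cube. Its handle bar runs from about (276,177) to (318,170). The other clamp, at about (415,205), holds the lens. I'll check this in a close crop.

```bash
cat > h.py <<'E'
import numpy as np, cv2
from workcell import ctrl, vision
def ray(d,u,v):
    p=cv2.undistortPoints(np.array([[[u,v]]],float),d["K"],np.array(d["dist_coeffs"],float))[0,0]
    R=cv2.Rodrigues(np.array(d["rvec"],float))[0]; t=np.array(d["tvec"],float).ravel()
    return -R.T@t, R.T@np.array([p[0],p[1],1.])
def onz(d,u,v,z):
    c,r=ray(d,u,v); return c+r*(z-c[2])/r[2]
def proj(d,P):
    return cv2.projectPoints(np.array(P,float).reshape(-1,1,3),np.array(d["rvec"],float),np.array(d["tvec"],float),d["K"],np.array(d["dist_coeffs"],float))[0][:,0]
def crop(d,x0,y0,x1,y1,s,name):
    cv2.imwrite(name,cv2.resize(d["color"][y0:y1,x0:x1,::-1],None,fx=s,fy=s,interpolation=cv2.INTER_CUBIC))
E
python3 - <<'E'
from h import *
d=vision.get_image("top"); crop(d,215,150,455,250,3.3,"pics/topc.png")
d2=vision.get_image("scene"); crop(d2,220,120,380,320,3,"pics/scc.png")
for u,v in [(276,177),(318,170),(397,188),(437,187)]: print(u,v,onz(d,u,v,.088).round(4))
print(ray(d,0,0)[0])
E
```

```text
276 177 [0.5866 0.1431 0.088 ]
318 170 [0.6019 0.0482 0.088 ]
397 188 [ 0.5599 -0.1292  0.088 ]
437 187 [ 0.5616 -0.2195  0.088 ]
[0.44541725 0.02616163 1.09707188]
```

View pics/topc.png

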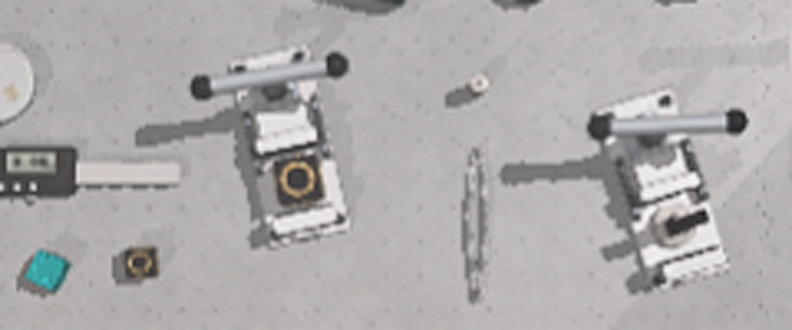

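View pics/scc.png

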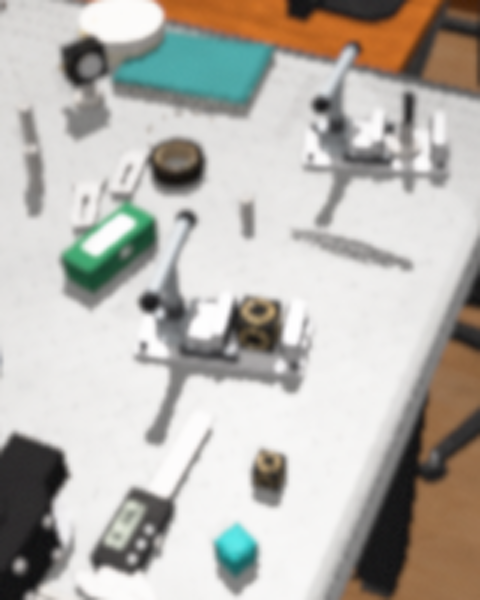

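The crop confirms it. The cube with the brass ring is in the left clamp, with bar balls at top px (276,176) and (317,170). The lens clamp is on the right. The small brass-ringed cube and the turquoise one are loose on the table, away from the job. Next I triangulate the bar.

```bash
python3 - <<'E'
from h import *
from scipy.spatial.transform import Rotation as Ro
a=vision.get_image("top"); b=vision.get_image("scene")
def balls(d,x0,y0,x1,y1):
    g=d["color"][y0:y1,x0:x1].max(2); m=(g<60).astype(np.uint8)
    n,_,s,c=cv2.connectedComponentsWithStats(m)
    for i in range(1,n):
        if s[i,4]>8: print(s[i].tolist(),(c[i]+[x0,y0]).round(1))
balls(a,268,160,330,190); print(); balls(b,262,185,292,228)
def tri(p,q):
    c1,r1=ray(a,*p);c2,r2=ray(b,*q);r1/=np.linalg.norm(r1);r2/=np.linalg.norm(r2)
    s=np.linalg.lstsq(np.c_[r1,-r2],c2-c1,rcond=None)[0]
    A=c1+s[0]*r1;B=c2+s[1]*r2; return (A+B)/2,np.linalg.norm(A-B)
L=tri((276.2,176.4),(270,220.7));R=tri((317.1,169.7),(282.3,192.7)); print(L,R,(L[0]+R[0])/2)
P=[onz(a,276.2,176.4,.088),onz(a,317.1,169.7,.088)];print(P,(P[0]+P[1])/2)
v=P[0]-P[1];print("bar yaw",np.degrees(np.arctan2(v[1],v[0])))
s=ctrl.sense();M=Ro.from_rotvec(s["orientation"]).as_matrix();print(M.round(3),"tool y yaw",np.degrees(np.arctan2(M[1,1],M[0,1])))
print("cube top",onz(a,305,205,.041))
E
```

```text
[5, 14, 6, 6, 9] [274.8 177. ]

[6, 34, 5, 4, 15] [269.7 220.5]
(array([0.58855768, 0.14290749, 0.08814391]), np.float64(0.0012912366387013315)) (array([0.60339637, 0.05053803, 0.08820887]), np.float64(0.0018513823608632424)) [0.59597703 0.09672276 0.08817639]
[array([0.58797541, 0.14266629, 0.088     ]), array([0.60255813, 0.05019828, 0.088     ])] [0.59526677 0.09643228 0.088     ]
bar yaw 98.96204765182709
[[-0.    -0.369  0.929]
 [ 0.     0.929  0.369]
 [-1.     0.    -0.   ]] tool y yaw 111.64565132652997
cube top [0.5264223  0.08004391 0.041     ]
```

Bar centre is about (0.5955, 0.0965, 0.088) and bar yaw about 99°, so tool y should be at yaw 189°. I'll move above it.

Call:
servo_tool:
  increments:
    - [-1, 2.6, 4.05, -0.3, 0, 0, 5.16]
    - [-1, 2.6, 4.05, -0.3, 0, 0, 5.16]
    - [-1, 2.6, 4.05, -0.3, 0, 0, 5.16]
    - [-1, 2.6, 4.05, -0.3, 0, 0, 5.16]
    - [-1, 2.6, 4.05, -0.3, 0, 0, 5.16]

```text
time: 0.85
tool_pos: [0.3334, -0.307, 0.3897]
orientation: [-0.65, 1.471, 0.649]
force: [1.8, -0.3, -0.0]
width: 0.0851
```

Call:
servo_tool:
  increments:
    - [-1, 2.6, 4.05, -0.3, 0, 0, 5.16]
    - [-1, 2.6, 4.05, -0.3, 0, 0, 5.16]
    - [-1, 2.6, 4.05, -0.3, 0, 0, 5.16]
    - [-1, 2.6, 4.05, -0.3, 0, 0, 5.16]
    - [-1, 2.6, 4.05, -0.3, 0, 0, 5.16]

```text
time: 1.35
tool_pos: [0.4635, -0.1042, 0.3749]
orientation: [-0.995, 1.331, 0.994]
force: [0.4, -1.6, -0.3]
width: 0.0856
```

Call:
servo_tool:
  increments:
    - [-1, 2.6, 4.05, -0.3, 0, 0, 5.16]
    - [-1, 2.6, 4.05, -0.3, 0, 0, 5.16]
    - [-1, 2.6, 4.05, -0.3, 0, 0, 5.16]
    - [-1, 2.6, 4.05, -0.3, 0, 0, 5.16]
    - [-1, 2.6, 4.05, -0.3, 0, 0, 5.16]

```text
time: 1.85
tool_pos: [0.5936, 0.0982, 0.3596]
orientation: [-1.328, 1.128, 1.327]
force: [0.6, 0.2, 0.3]
width: 0.0854
```

Call:
servo_tool:
  increments:
    - [-1, 0, 0, 0, 0, 0, 0]
    - [-1, 0, 0, 0, 0, 0, 0]
    - [-1, 0, 0, 0, 0, 0, 0]

```text
time: 2.15
tool_pos: [0.5926, 0.0957, 0.3599]
orientation: [-1.324, 1.131, 1.324]
force: [0.0, 0.5, -0.2]
width: 0.0854
```

```bash
cat >> h.py <<'E'
from scipy.spatial.transform import Rotation as Ro
def st():
    s=ctrl.sense();M=Ro.from_rotvec(s["orientation"]).as_matrix()
    print("t",round(s["time"],2),"pos",s["tool_pos"].round(4),"yaw",np.degrees(np.arctan2(M[1,1],M[0,1])).round(1),"x",M[:,0].round(3),"q",s["joints"].round(3),"F",s["force"].round(1),"M",s["moment"].round(2),"w",round(s["width"],4))
E
python3 - <<'E'
from h import *
st(); d=vision.get_image("wrist"); cv2.imwrite("pics/w1.png",d["color"][:,:,::-1])
print(proj(d,[[.5955,.0965,.088],[.588,.1427,.088],[.6026,.0502,.088]]))
E
```

```text
t 2.15 pos [0.5926 0.0957 0.3599] yaw -171.0 x [ 0. -0. -1.] q [ 0.42   0.37   0.156  0.    -1.357 -0.263] F [ 0.   0.5 -0.2] M [-0.04  0.02  0.02] w 0.0854
[[317.09112573 200.49448825]
 [317.52827743 249.34726882]
 [317.12709206 145.41552963]]
```

View pics/w1.png

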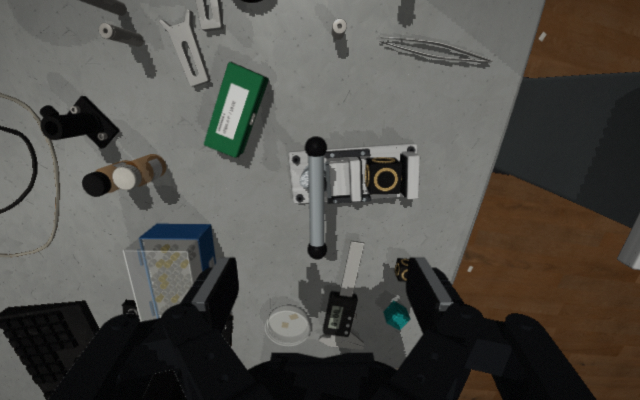

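The wrist view shows the bar's balls at (317,147) and (317,250), within 2 px of the predicted positions, and the jaw direction is square to the bar. I'll descend and close on it.

Call:
servo_tool:
  increments:
    - [-1, 0.3, 0.1, -3, 0, 0, 0]
    - [-1, 0, 0, -3, 0, 0, 0]
    - [-1, 0, 0, -3, 0, 0, 0]
    - [-1, 0, 0, -2.5, 0, 0, 0]
    - [-1, 0, 0, 0, 0, 0, 0]

```text
time: 2.7
tool_pos: [0.5942, 0.0958, 0.2417]
orientation: [-1.321, 1.137, 1.327]
force: [-0.3, 0.4, -0.1]
width: 0.0855
```

Call:
servo_tool:
  increments:
    - [0.4, 0, 0, 0, 0, 0, 0]
    - [0.6, 0, 0, 0, 0, 0, 0]
    - [0.6, 0, 0, 0, 0, 0, 0]
    - [0.7, 0, 0, 0, 0, 0, 0]
    - [0.7, 0, 0, 0, 0, 0, 0]

```text
time: 3.2
tool_pos: [0.5964, 0.0974, 0.2455]
orientation: [-1.325, 1.128, 1.323]
force: [11.0, 0.6, -2.0]
width: 0.0135
```

Call:
servo_tool:
  increments:
    - [0.8, 0, 0, 0, 0, 0, 0]
    - [0.9, 0, 0, 0, 0, 0, 0]
    - [1, 0, 0, 0, 0, 0, 0]
    - [1, 0, 0, 0, 0, 0, 0]
    - [1, 0, 0, 0, 0, 0, 0]

```text
time: 3.7
tool_pos: [0.5967, 0.0975, 0.2457]
orientation: [-1.326, 1.128, 1.323]
force: [4.8, 1.0, 3.8]
width: 0.0112
```

```bash
python3 - <<'E'
from h import *
st(); d=vision.get_image("wrist"); cv2.imwrite("pics/w2.png",d["color"][:,:,::-1])
E
```

```text
t 3.7 pos [0.5967 0.0975 0.2457] yaw -170.9 x [ 0.003  0.001 -1.   ] q [ 4.200e-01  4.510e-01 -2.200e-02  1.000e-03 -1.095e+00 -2.630e-01] F [4.8 1.  3.8] M [ 0.22 -1.75  0.03] w 0.0112
```

View pics/w2.png

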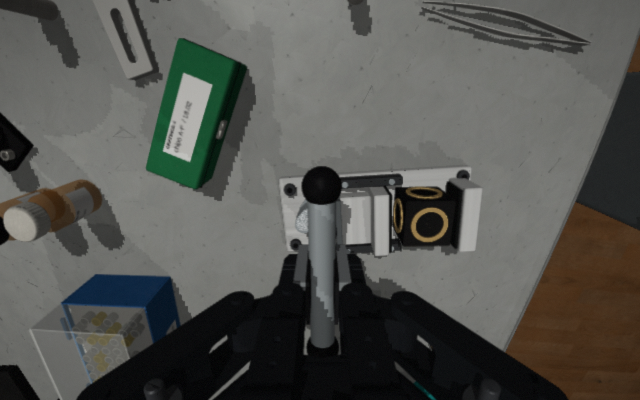

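The bar is gripped: opening is 11 mm with the bar between the pads at about (322,250), and forces are small. Turning clockwise now.

Call:
servo_tool:
  increments:
    - [1, 0, 0, 0, 0, 0, -4]
    - [1, 0, 0, 0, 0, 0, -5]
    - [1, 0, 0, 0, 0, 0, -5]
    - [1, 0, 0, 0, 0, 0, -5]
    - [1, 0, 0, 0, 0, 0, -5]

```text
time: 4.25
tool_pos: [0.5967, 0.0975, 0.2457]
orientation: [-1.013, 1.32, 1.011]
force: [5.6, 0.8, 4.3]
width: 0.0109
```

```bash
python3 -c "
from h import *
st()"
```

```text
t 4.25 pos [0.5967 0.0975 0.2457] yaw 164.9 x [ 0.003  0.001 -1.   ] q [ 4.200e-01  4.510e-01 -2.200e-02  1.000e-03 -1.095e+00 -6.850e-01] F [5.6 0.8 4.3] M [ 0.27 -1.73  0.06] w 0.0109
```

Call:
servo_tool:
  increments:
    - [1, 0, 0, 0, 0, 0, -6]
    - [1, 0, 0, 0, 0, 0, -7]
    - [1, 0, 0, 0, 0, 0, -7]
    - [1, 0, 0, 0, 0, 0, -7]
    - [1, 0, 0, 0, 0, 0, -7]

```text
time: 4.75
tool_pos: [0.5967, 0.0975, 0.2457]
orientation: [-0.557, 1.495, 0.556]
force: [6.1, 0.8, 3.2]
width: 0.0111
```

Call:
servo_tool:
  increments:
    - [1, 0, 0, 0, 0, 0, -7]
    - [1, 0, 0, 0, 0, 0, -7]
    - [1, 0, 0, 0, 0, 0, -7]
    - [1, 0, 0, 0, 0, 0, -7]
    - [1, 0, 0, 0, 0, 0, -4]

```text
time: 5.25
tool_pos: [0.5967, 0.0975, 0.2457]
orientation: [-0.121, 1.564, 0.121]
force: [5.5, 1.0, 3.8]
width: 0.011
```

Call:
servo_tool:
  increments:
    - [1, 0, 0, 0, 0, 0, 0]
    - [1, 0, 0, 0, 0, 0, 0]
    - [1, 0, 0, 0, 0, 0, 0]

```text
time: 5.55
tool_pos: [0.5967, 0.0975, 0.2457]
orientation: [-0.124, 1.564, 0.124]
force: [4.4, 1.3, 4.0]
width: 0.011
```

```bash
python3 - <<'E'
from h import *
st(); d=vision.get_image("wrist"); cv2.imwrite("pics/w3.png",d["color"][:,:,::-1])
E
```

```text
t 5.55 pos [0.5967 0.0975 0.2457] yaw 99.1 x [ 0.003  0.001 -1.   ] q [ 4.200e-01  4.510e-01 -2.200e-02  1.000e-03 -1.095e+00 -1.834e+00] F [4.4 1.3 4. ] M [ 0.29 -1.79 -0.1 ] w 0.011
```

View pics/w3.png

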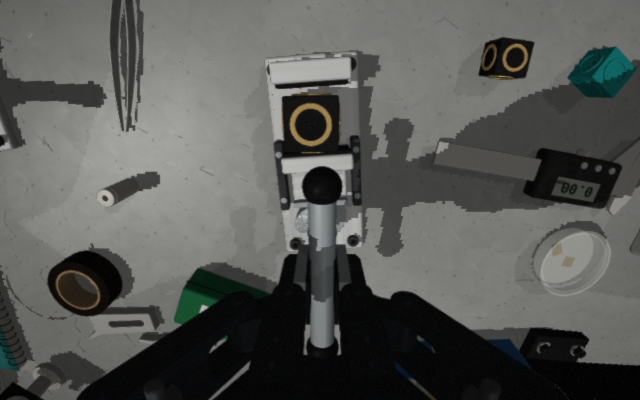

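The handle has turned 90° and still follows the gripper; the cube is upright at about (310,125). The last joint would run out of range, so I'll open, lift, turn the tool back a half turn (same grasp) and regrip.

Call:
servo_tool:
  increments:
    - [0, 0, 0, 0, 0, 0, 0]
    - [-1, 0, 0, 0, 0, 0, 0]
    - [-1, 0, 0, 0, 0, 0, 0]
    - [-1, 0, 0, 0, 0, 0, 0]
    - [-1, 0, 0, 0, 0, 0, 0]

```text
time: 6.1
tool_pos: [0.5956, 0.0972, 0.2443]
orientation: [-0.124, 1.568, 0.124]
force: [-0.3, 0.7, -0.1]
width: 0.0818
```

Call:
servo_tool:
  increments:
    - [-1, 0, 0, 2, 0, 0, 0]
    - [-1, 0, 0, 3, 0, 0, 0]
    - [-1, 0, 0, 3, 0, 0, 4]
    - [-1, 0, 0, 0, 0, 0, 8]
    - [-1, 0, 0, 0, 0, 0, 8]

```text
time: 6.6
tool_pos: [0.596, 0.0974, 0.3259]
orientation: [-0.401, 1.531, 0.402]
force: [-0.7, -0.0, 0.8]
width: 0.0854
```

Call:
servo_tool:
  increments:
    - [-1, 0, 0, 0, 0, 0, 8]
    - [-1, 0, 0, 0, 0, 0, 8]
    - [-1, 0, 0, 0, 0, 0, 8]
    - [-1, 0, 0, 0, 0, 0, 8]
    - [-1, 0, 0, 0, 0, 0, 8]

```text
time: 7.1
tool_pos: [0.5958, 0.0973, 0.3245]
orientation: [-0.94, 1.359, 0.94]
force: [-0.3, -0.7, 0.9]
width: 0.0854
```

Call:
servo_tool:
  increments:
    - [-1, 0, 0, 0, 0, 0, 8]
    - [-1, 0, 0, 0, 0, 0, 8]
    - [-1, 0, 0, 0, 0, 0, 8]
    - [-1, 0, 0, 0, 0, 0, 8]
    - [-1, 0, 0, 0, 0, 0, 8]

```text
time: 7.6
tool_pos: [0.5958, 0.0973, 0.3245]
orientation: [-1.454, 1.03, 1.454]
force: [-0.0, -0.1, -0.1]
width: 0.0856
```

Call:
servo_tool:
  increments:
    - [-1, 0, 0, 0, 0, 0, 8]
    - [-1, 0, 0, 0, 0, 0, 8]
    - [-1, 0, 0, 0, 0, 0, 8]
    - [-1, 0, 0, 0, 0, 0, 8]
    - [-1, 0, 0, 0, 0, 0, 8]

```text
time: 8.1
tool_pos: [0.5958, 0.0973, 0.3245]
orientation: [-1.92, 0.526, 1.921]
force: [0.9, -0.1, -0.5]
width: 0.0854
```

Call:
servo_tool:
  increments:
    - [-1, 0, 0, 0, 0, 0, 8]
    - [-1, 0, 0, 0, 0, 0, 8]
    - [-1, 0, 0, 0, 0, 0, 8]
    - [-1, 0, 0, 0, 0, 0, 8]
    - [-1, 0, 0, 0, 0, 0, 8]

```text
time: 8.6
tool_pos: [0.5958, 0.0973, 0.3245]
orientation: [2.135, 0.175, -2.137]
force: [-0.5, 0.4, 0.4]
width: 0.0851
```

Call:
servo_tool:
  increments:
    - [-1, 0, 0, 0, 0, 0, 0]
    - [-1, 0, 0, 0, 0, 0, 0]

```text
time: 8.8
tool_pos: [0.5958, 0.0973, 0.3246]
orientation: [2.141, 0.165, -2.142]
force: [-0.6, -0.1, -0.1]
width: 0.0858
```

```bash
python3 - <<'E'
from h import *
st(); d=vision.get_image("wrist"); cv2.imwrite("pics/w4.png",d["color"][:,:,::-1])
print(proj(d,[[.5962,.097,.088]]))
E
```

```text
t 8.8 pos [0.5958 0.0973 0.3246] yaw -81.2 x [-0. -0. -1.] q [ 0.42   0.394  0.101 -0.    -1.278  1.305] F [-0.6 -0.1 -0.1] M [-0.01  0.04  0.03] w 0.0858
[[321.88035453 213.67276452]]
```

View pics/w4.png

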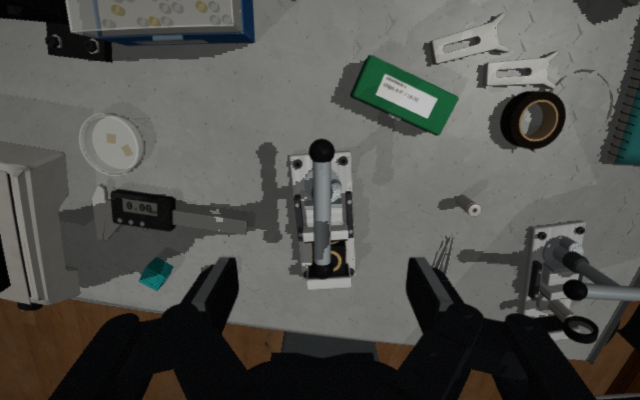

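The bar runs straight down the image from (321,150) to (325,268), centred between the fingers. I'll go down and regrip.

Call:
servo_tool:
  increments:
    - [-1, 0, 0, -2, 0, 0, 0]
    - [-1, 0, 0, -3, 0, 0, 0]
    - [-1, 0, 0, -2, 0, 0, 0]
    - [-1, 0, 0, -1, 0, 0, 0]
    - [-1, 0, 0, 0, 0, 0, 0]

```text
time: 9.35
tool_pos: [0.5956, 0.0972, 0.2434]
orientation: [2.137, 0.167, -2.142]
force: [-0.2, 0.5, -0.2]
width: 0.0854
```

Call:
servo_tool:
  increments:
    - [0.4, 0, 0, 0, 0, 0, 0]
    - [0.6, 0, 0, 0, 0, 0, 0]
    - [0.7, 0, 0, 0, 0, 0, 0]
    - [0.8, 0, 0, 0, 0, 0, 0]
    - [1, 0, 0, 0, 0, 0, 0]

```text
time: 9.85
tool_pos: [0.596, 0.0973, 0.2451]
orientation: [2.14, 0.169, -2.139]
force: [-1.6, 1.2, 3.0]
width: 0.012
```

Call:
servo_tool:
  increments:
    - [1, 0, 0, 0, 0, 0, 0]
    - [1, 0, 0, 0, 0, 0, 0]
    - [1, 0, 0, 0, 0, 0, 0]

```text
time: 10.15
tool_pos: [0.596, 0.0974, 0.2452]
orientation: [2.14, 0.17, -2.138]
force: [-1.9, 0.3, 5.0]
width: 0.0111
```

Call:
servo_tool:
  increments:
    - [1, 0, 0, 0, 0, 0, -4]
    - [1, 0, 0, 0, 0, 0, -6]
    - [1, 0, 0, 0, 0, 0, -6]
    - [1, 0, 0, 0, 0, 0, -6]
    - [1, 0, 0, 0, 0, 0, -6]

```text
time: 10.65
tool_pos: [0.596, 0.0978, 0.2452]
orientation: [-2.04, 0.343, 2.039]
force: [-1.9, 3.2, 4.3]
width: 0.0111
```

Call:
servo_tool:
  increments:
    - [1, 0, 0, 0, 0, 0, -6]
    - [1, 0, 0, 0, 0, 0, -6]
    - [1, 0, 0, 0, 0, 0, -6]
    - [1, 0, 0, 0, 0, 0, -6]
    - [1, 0, 0, 0, 0, 0, -6]

```text
time: 11.15
tool_pos: [0.5962, 0.0982, 0.2452]
orientation: [-1.712, 0.78, 1.71]
force: [-1.8, 4.4, 3.6]
width: 0.0108
```

```bash
python3 -c "
from h import *
st()"
```

```text
t 11.15 pos [0.5962 0.0982 0.2452] yaw -139.2 x [ 0.002  0.002 -1.   ] q [ 4.210e-01  4.510e-01 -2.200e-02 -1.000e-03 -1.095e+00  2.920e-01] F [-1.8  4.4  3.6] M [1.38 0.28 0.12] w 0.0108
```

Call:
servo_tool:
  increments:
    - [1, 0, 0, 0, 0, 0, -4]
    - [1, 0, 0, 0, 0, 0, -4]
    - [1, 0, 0, 0, 0, 0, -4]
    - [1, 0, 0, 0, 0, 0, -4]
    - [1, 0, 0, 0, 0, 0, -4]

```text
time: 11.65
tool_pos: [0.5964, 0.0984, 0.2452]
orientation: [-1.473, 1.01, 1.471]
force: [-0.0, 5.2, 3.6]
width: 0.0111
```

```bash
python3 -c "
from h import *
st()"
```

```text
t 11.65 pos [0.5964 0.0984 0.2452] yaw -159.1 x [ 0.003  0.002 -1.   ] q [ 4.210e-01  4.510e-01 -2.200e-02 -1.000e-03 -1.094e+00 -5.600e-02] F [-0.   5.2  3.6] M [ 1.54 -0.09  0.16] w 0.0111
```

Call:
servo_tool:
  increments:
    - [1, 0, 0, 0, 0, 0, -2]
    - [1, 0, 0, 0, 0, 0, -2]
    - [1, 0, 0, 0, 0, 0, -2]

```text
time: 11.95
tool_pos: [0.5965, 0.0984, 0.2452]
orientation: [-1.399, 1.07, 1.398]
force: [0.9, 5.1, 2.4]
width: 0.0116
```

```bash
python3 -c "
from h import *
st()"
```

```text
t 11.95 pos [0.5965 0.0984 0.2452] yaw -165.0 x [ 0.003  0.002 -1.   ] q [ 4.210e-01  4.520e-01 -2.200e-02 -1.000e-03 -1.094e+00 -1.590e-01] F [0.9 5.1 2.4] M [ 1.49 -0.15  0.11] w 0.0116
```

Call:
servo_tool:
  increments:
    - [1, 0, 0, 0, 0, 0, -2]
    - [1, 0, 0, 0, 0, 0, -2]

```text
time: 12.15
tool_pos: [0.5966, 0.0984, 0.2452]
orientation: [-1.35, 1.108, 1.348]
force: [0.3, 4.6, 2.0]
width: 0.0111
```

```bash
python3 -c "
from h import *
st()"
```

```text
t 12.15 pos [0.5966 0.0984 0.2452] yaw -169.0 x [ 0.003  0.002 -1.   ] q [ 4.210e-01  4.520e-01 -2.200e-02 -1.000e-03 -1.094e+00 -2.280e-01] F [0.3 4.6 2. ] M [ 1.62 -0.13  0.7 ] w 0.0111
```

Call:
servo_tool:
  increments:
    - [1, 0, 0, 0, 0, 0, -2]
    - [1, 0, 0, 0, 0, 0, 0]

```text
time: 12.35
tool_pos: [0.5966, 0.0985, 0.2453]
orientation: [-1.326, 1.126, 1.324]
force: [1.0, 6.3, 2.6]
width: 0.0109
```

```bash
python3 -c "
from h import *
st()"
```

```text
t 12.35 pos [0.5966 0.0985 0.2453] yaw -170.8 x [ 0.003  0.002 -1.   ] q [ 4.220e-01  4.520e-01 -2.200e-02 -1.000e-03 -1.094e+00 -2.620e-01] F [1.  6.3 2.6] M [ 1.84 -0.34  0.93] w 0.0109
```

The twisting moment has risen from 0.15 to about 0.9 N m, so the handle is at its stop. I'll let go and lift.

Call:
servo_tool:
  increments:
    - [0, 0, 0, 0, 0, 0, 0]
    - [-1, 0, 0, 0, 0, 0, 0]
    - [-1, 0, 0, 0, 0, 0, 0]
    - [-1, 0, 0, 0, 0, 0, 0]
    - [-1, 0, 0, 0, 0, 0, 0]

```text
time: 12.85
tool_pos: [0.5958, 0.0971, 0.2445]
orientation: [-1.324, 1.131, 1.325]
force: [-0.9, -1.0, -0.4]
width: 0.0823
```

Call:
servo_tool:
  increments:
    - [-1, 0, 0, 1.5, 0, 0, 0]
    - [-1, 0, 0, 3, 0, 0, 0]
    - [-1, 0, 0, 4, 0, 0, 0]
    - [-1, 0, 0, 4, 0, 0, 0]
    - [-1, 0, 0, 0, 0, 0, 0]

```text
time: 13.35
tool_pos: [0.597, 0.0971, 0.3766]
orientation: [-1.329, 1.12, 1.316]
force: [0.1, 0.3, 0.1]
width: 0.0854
```

```bash
python3 - <<'E'
from h import *
st(); d=vision.get_image("wrist"); cv2.imwrite("pics/w5.png",d["color"][:,:,::-1])
d2=vision.get_image("scene"); crop(d2,220,120,380,320,3,"pics/sc5.png")
np.save("w5.npy",d,allow_pickle=True)
E
```

```text
t 13.35 pos [0.597  0.0971 0.3766] yaw -170.9 x [ 0.012  0.002 -1.   ] q [ 0.42   0.368  0.195  0.003 -1.386 -0.263] F [0.1 0.3 0.1] M [ 0.04 -0.06  0.02] w 0.0854
```

View pics/w5.png

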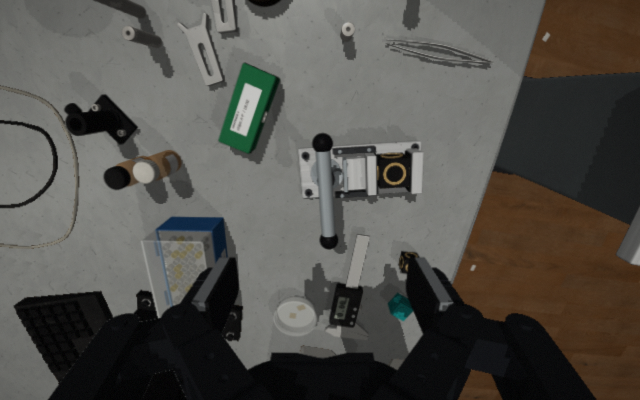

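View pics/sc5.png

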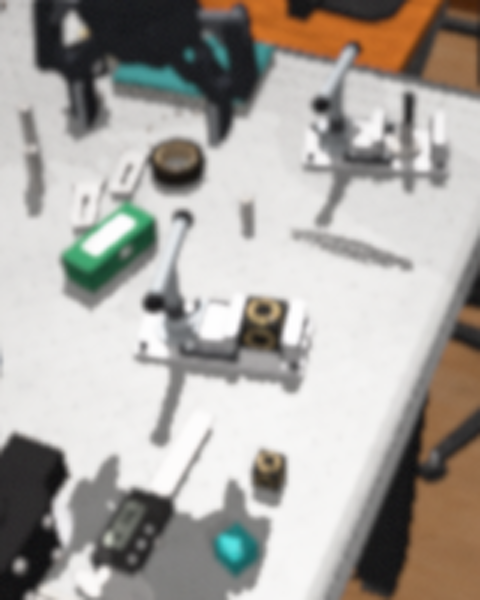

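The wrist view shows the bar from (322,143) to (329,241). The cube at (394,174) is held tight between the jaws, with no gap to the outer jaw. The scene view shows it upright and the lens clamp unmoved. Next I work out the angles.

```bash
python3 - <<'E'
from h import *
d=vision.get_image("wrist"); a=onz(d,322,143,.088); b=onz(d,329,241,.088)
v=b-a; print(a,b,(a+b)/2,"bar yaw",np.degrees(np.arctan2(v[1],v[0])))
c=onz(d,395,174,.041); print("cube",c,"dist",np.linalg.norm((c-(a+b)/2)[:2]))
# clamp base long-edge direction (base plate z~.008)
e1=onz(d,300,149,.008); e2=onz(d,423,142,.008); f1=onz(d,301,199,.008); f2=onz(d,422,193,.008)
for p,q in((e1,e2),(f1,f2)): w=p-q; print("base yaw",np.degrees(np.arctan2(w[1],w[0])))
t=vision.get_image("top"); crop(t,215,150,455,250,3.3,"pics/top6.png")
E
```

```text
[0.60269195 0.05122681 0.088     ] [0.58183492 0.14017526 0.088     ] [0.59226344 0.09570103 0.088     ] bar yaw 103.19655750174428
cube [0.52247899 0.07746112 0.041     ] dist 0.07212879852554598
base yaw 12.504174515353672
base yaw 12.1101272741145
```

View pics/top6.png

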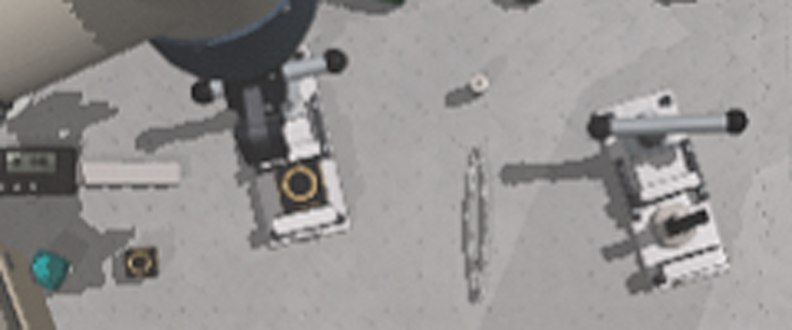

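The bar now stands at 103°, against 102° for the clamp's square direction, so the handle is at the half-turn stop within about 1°. The lens handle has not moved and the gripper is clear, so I'm handing in.

```bash
python3 -c "
from workcell import ctrl
print(ctrl.sign_off())"
```

```text
the job is handed in; nothing more can be done
None
```

The cube is clamped, and I handed the job in at about 13.5 s; no verdict was reported. I gripped the T-handle's bar and turned it 90° clockwise. I then regripped with the tool turned back half a turn, because the last joint would have run out of range. The second turn ended at the stop, where the twisting moment rose from about 0.15 to 0.9 N m. I then opened the gripper and lifted clear.

**Last checks:**
- **Handle:** the bar lies at 103°, against about 102° for the direction square to the clamp's base. That puts it within about 1° of its stop, as far as the pictures can tell.
- **Cube:** it stands upright, tight between the jaws, with its centre about 72 mm from the handle's axis.
- **Lens clamp:** its handle looks unchanged and open in the top view.
- **Gripper:** it is about 13 cm above where it gripped the bar and reads no contact force.

**Disagreement:** the last wrist picture put the bar's middle about 4 mm from where I had gripped it. I put this down to reading the pixels by eye and the tool being slightly tilted after the lift. No check failed.

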